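# Uncap the water feed, shut its valve, back off two turns and hold

## Robot

A 6-joint arm with a two-finger parallel gripper is mounted at the origin on the work surface. World frame = base frame: x ahead of the robot, y to its left, z up, the work surface at z = 0. Lengths are in mm, angles in rad, forces in N, time in s.
With the tool pointing down it reaches from about 275 to 975 mm from the base axis. Payload 8.4 kg.
Tool frame: the origin (TCP) lies between the finger pads; the fingertips stand 17 mm ahead of it and the grasp point (between the pads) lies 2 mm behind it; x points along the fingers, z is the direction in which the jaws open and shut, and the axes are right-handed (so a half turn about x gives the same grasp; the last joint's range is limited). The gripper opens to 92 mm and grips with 3 to 60 N. Pads are 20 mm wide; open, the fingers measure 128 mm over their backs; the gripper's body (75 mm by 189 mm) begins 69 mm behind the grasp point.
Start: joints at [1.26, 0.353, 1.633, -0, 1.155, -0.002], TCP at [189.946, 595.44, 231.583] pointing down, gripper open.
Joint ranges: [-2.63, 2.63], [-0.92, 2.1], [0.06, 2.66], [-1.3, 4.44], [0, 2.69], [-3.02, 3.02]. Speed limits (rad/s): [2.22, 2.22, 2.79, 3.14, 3.14, 3.14].

## Interface

Orientations are given as a rotation vector (axis times angle).
In Python, from workcell import get_state, vision, job gives the robot as it stands.
- The arm moves only by the tool drive_tool, never from a script. Its argument "series" is a list of rows, each a list of 3 entries, a list of its own where there are three numbers: the shift along the tool's x, y, z in units of 0.03 m (1.0 is 0.03 m), then the turn about the tool's x in units of 6 degrees (1.0 is 6 degrees), then the closure, from 0 (fully open) to 1 (shut). A call has 1 to 20 rows; each row shifts and turns the pose as measured when the row begins, along the tool's axes as they then stand; what a row does not reach is not made up. A row lasts 1/10 s, in which the tool goes at most 50 mm and 8.59 degrees, less where a joint would pass 70% of its speed; a pose out of reach is approached as far as the arm can. A call with a number of a shift or a turn outside -1 to 1 is refused whole. A call with a gripper value outside its range is refused whole. The fingers move at their own pace and stop on an object; "newtons" is the grip in N (left out, the last holds). Time passes only in rows, so rows that do not move let the fingers close. It gives the time, the measured TCP pose, the force and the opening at its end, in the units of the state.
- get_state(): the state, without advancing time (a new reading comes with each control period).
- vision.capture(name): name is "scene" or "top" or "wrist"; returns a dict with "img" (384x512x3 uint8, red, green, blue), "fx", "fy", "cx", "cy" (pixels), "position" and "rotation" of the camera in the world. Camera axes: x right, y up, looking along -z (the intrinsics and any distortion apply to the point x, -y, -z); pixel columns grow to the right and rows downward; lengths in mm; the calibration is good to about 2 mm. A picture is of the moment at which its call begins. There is no depth.
- job.hand_in(): hands the job in, once; it reports no verdict.
The state is a dict: "time_s": time; "qpos": joint angles; "qd": joint speeds; "joint_efforts": joint torques, N m; "tcp_pos": TCP position; "tool_rot": TCP orientation; "contact_force": force on the tool from outside, world axes, zero at the start; "wrist_torque": the same for the moment, N m; "opening": opening from 0.0 (shut) to 1.0 (fully open).
Only numpy, scipy, OpenCV 4.12 (cv2) and the standard library are available. Lean on these libraries where they do the work, as an engineer would, in place of code of your own. Each camera call takes 0.05 s, during which the arm holds its last target.

## Task

Set the water feed of the stone grinder: first lift the loose yellow dust cap off the upright coupling and stand it, open end down, in the free well of the grey rack. Then take the red handwheel by its black revolving handle, turn it clockwise until the valve is shut against its stop, and back it off anticlockwise by exactly two full turns. Finish while still gripping the handle there, so that the setting cannot creep while I lock the gland nut, and leave the other things where they are.

Things in the scene. Friction and masses are not known exactly. Their poses are not given: they have to be found in the camera images.
- cap: yellow plastic dust cap, an upright ribbed cylinder 34 mm in diameter and 45 mm tall, closed on top and open below (bore 27 mm, 41 mm deep), 30 g. Origin at its centre, half-way up; z up. It sits loose over the coupling plug, with about 1.5 mm of play all round, and lifts straight off
- coupling (a point): centre of the top face of the brass collar (33 mm in diameter) of the upright coupling, at a height of 85 mm, on which the cap's rim rests; the steel plug above it is 24 mm in diameter and 34 mm tall, so the cap must rise 36 mm or more to clear it
- free_well (a point): centre of the mouth of the free round well in the grey plastic rack (75 x 170 x 24 mm), level with the rack's top at a height of 24 mm. The well is 42 mm in diameter and 12 mm deep (the cap standing in it reaches 57 mm above the bench). The rack's long side runs along this point's y axis; the other, occupied well lies 84 mm from this one towards -y
- nozzle: spare brass spray nozzle, 33 mm in diameter and 48 mm tall, standing loose in the rack's other well; leave alone. Origin at the centre of its underside
- wheel_axis (a point): point on the vertical turning axis of the valve's red handwheel (100 mm in diameter over the rim, rim top 126 mm above the bench, nothing but the handle stands higher), at the height of the middle of the handle, 158 mm. The wheel does not rise as it turns. The coupling stands 140 mm from this axis
- handle: black revolving handle of the handwheel: an upright round grip 20 mm in diameter and 56 mm tall, its axis 40 mm from the wheel's axis, spinning freely on its own vertical pin, so that a gripper holding it need not turn as it carries it round the circle. Origin at its centre, half-way up, 158 mm above the bench; its lower end is 4 mm above the rim. It is fixed to the wheel and cannot be lifted off
- wheel (a joint): turn of the handwheel in rad, counted over several turns: 0 = valve shut, against a hard stop; it grows as the wheel is turned anticlockwise (seen from above), 6.283 per full turn, two turns open = 12.566; the valve is fully open at 28. The handle's bearing about the wheel's axis grows with it one to one. Turning takes about 3 to 4 N at the handle; the wheel stays where it is left
- drum: spare grinding drum, pink belt, 150 mm in diameter and 45 mm tall, lying flat on the bench; leave alone. Origin at the centre of its underside
- jar: jar of polishing paste with a blue lid, 64 mm in diameter, 75 mm tall, standing on the bench; leave alone. Origin at the centre of its underside
- spanner: steel spanner, 190 mm long, lying flat on the bench; leave alone. Origin on its underside, x along its length
Things that resemble listed ones, but are neither listed nor needed, are in the scene too. What is meant by the part that bears free_well is not green or orange, and is the larger of those in its own colour.

How it is judged:
By the outcome, as a careful person would: the job done as asked, in the order asked, and still so for the second after the job is handed in, while the arm keeps its last pose, push and grip.
It also fails if it takes over 72 s, if anything falls off the work surface, if the arm or the gripper's body presses on something with over 40 N, if the wrist force passes 120 N, or if a joint passes its speed limit or range.

## Working session

There is one attempt and no reset: what is moved stays moved. The work goes in short steps, Python scripts to look and compute and a tool call to move; the robot and the scene stay as the last step left them, time stands still between calls to the robot, and variables do not carry over. Pictures are saved under pics/ and viewed, and the job is handed in when it is done.

Besides the shell and the picture viewer there is one more tool, called by a JSON object that holds its "method" and its "body". drive_tool: Moves the arm, as the interface text tells. Shifts and turns lie within -1 to 1; 1 stands for 0.03 m of shift or 6 degrees of turn. Its arguments: {"type":"object","properties":{"series":{"type":"array"},"newtons":{"type":"number"}},"required":["series"]}

```bash
mkdir -p pics; ls
cat > h.py <<'E'
import numpy as np, cv2, pickle
from workcell import get_state, vision, job
def cap(cam,name):
    d=vision.capture(cam); pickle.dump(d,open(f'pics/{name}.pkl','wb'))
    cv2.imwrite(f'pics/{name}.png',d['img'][:,:,::-1]); return d
def load(n): return pickle.load(open(f'pics/{n}.pkl','rb'))
def crop(n,u0,v0,u1,v1,k=4):
    d=load(n); im=d['img'][v0:v1,u0:u1,::-1]
    cv2.imwrite(f'pics/{n}_c{u0}_{v0}.png',cv2.resize(im,None,fx=k,fy=k,interpolation=cv2.INTER_CUBIC))
def ray(d,u,v):
    from math import isnan
    x=(u-d['cx'])/d['fx']; y=(v-d['cy'])/d['fy']
    if d.get('dist') is not None: pass
    r=np.array(d['rotation'],float)
    if r.shape!=(3,3): r=cv2.Rodrigues(r)[0]
    return np.array(d['position'],float), r@np.array([x,-y,-1.])
def atz(d,u,v,z):
    p,r=ray(d,u,v); return p+r*(z-p[2])/r[2]
def proj(d,P):
    r=np.array(d['rotation'],float)
    if r.shape!=(3,3): r=cv2.Rodrigues(r)[0]
    c=r.T@(np.array(P,float)-np.array(d['position'],float))
    return d['cx']+d['fx']*c[0]/-c[2], d['cy']-d['fy']*c[1]/-c[2]
E
python3 - <<'E'
from h import *
for c in ['scene','top','wrist']:
    d=cap(c,c+'0'); print(c,{k:v for k,v in d.items() if k!='img'})
print(get_state())
E
```

```text
pics
scene {'fx': 458.8868246857227, 'fy': 458.8868246857227, 'cx': 264.88830508756075, 'cy': 189.4175082849668, 'position': array([1332.46827462,  508.20511923,  874.49076015]), 'rotation': array([0.52058377, 0.96901812, 2.00699883])}
top {'fx': 387.1729342661452, 'fy': 387.1729342661452, 'cx': 256.64594980301825, 'cy': 190.34221833459682, 'position': array([ 461.20560336,  -47.72962614, 1353.33533812]), 'rotation': array([ 0.062335  , -0.05734047, -1.56746539])}
wrist {'fx': 272.166220568872, 'fy': 272.166220568872, 'cx': 254.66030822203615, 'cy': 189.8994503159199, 'position': array([123.48824965, 615.65480919, 383.33367823]), 'rotation': array([-0.216982  , -0.15429135,  1.2554857 ])}
{'time_s': 0.15, 'qpos': array([ 1.25959560e+00,  3.53527831e-01,  1.63392972e+00,  1.85302829e-06,
        1.15521876e+00, -2.38649251e-03]), 'qd': array([-0.00084324, -0.0003929 , -0.00143629, -0.00055685,  0.00040705,
       -0.00119663]), 'joint_efforts': array([-1.39904005e-03, -5.94205284e+01, -3.34470105e+01,  6.95689023e-02,
        2.03688105e-02, -9.63758157e-05]), 'tcp_pos': array([189.83911986, 595.10105746, 231.02629985]), 'tool_rot': array([-0.97941872,  1.34051285,  0.97836368]), 'contact_force': array([-0.66301399,  0.90755813, -0.23798483]), 'wrist_torque': array([0.01326768, 0.00225223, 0.05253556]), 'opening': 1.0008872418907213}
```

View pics/scene0.png

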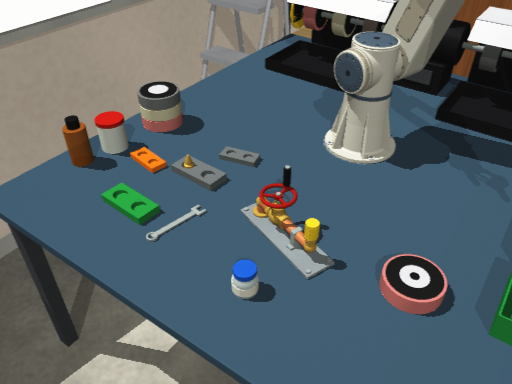

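View pics/top0.png

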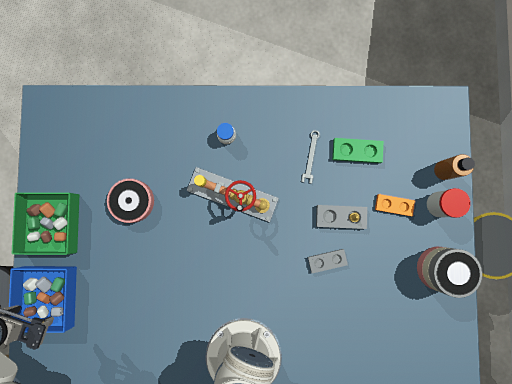

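View pics/wrist0.png

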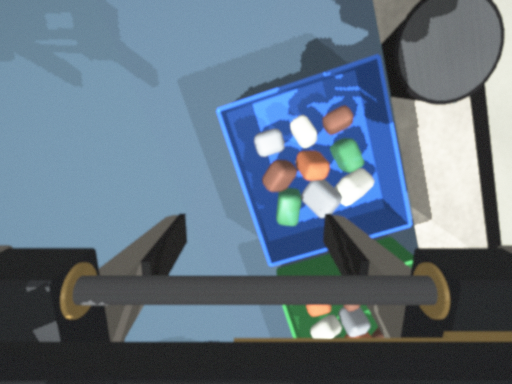

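Run:
```python
from h import *
crop('top0',180,155,290,230,7); crop('top0',300,190,380,280,7); crop('scene0',160,130,340,280,4)
```

```text
(no output)
```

View pics/top0_c180_155.png

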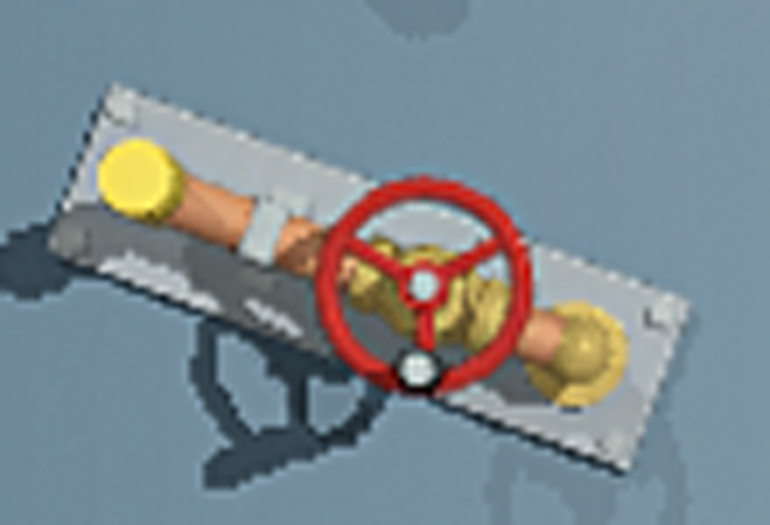

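View pics/top0_c300_190.png

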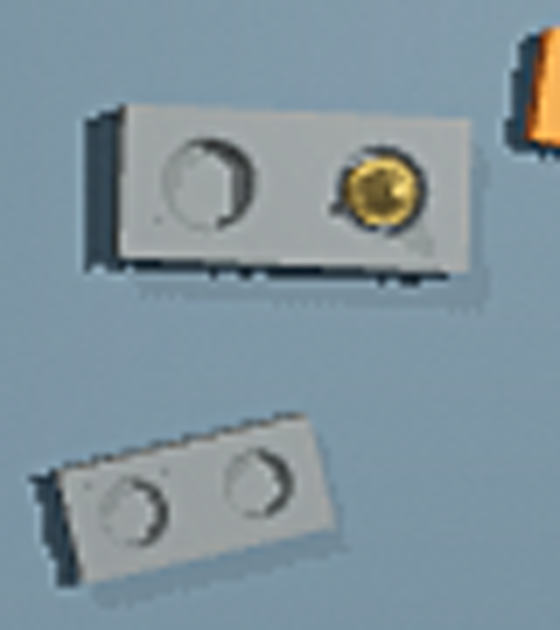

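View pics/scene0_c160_130.png

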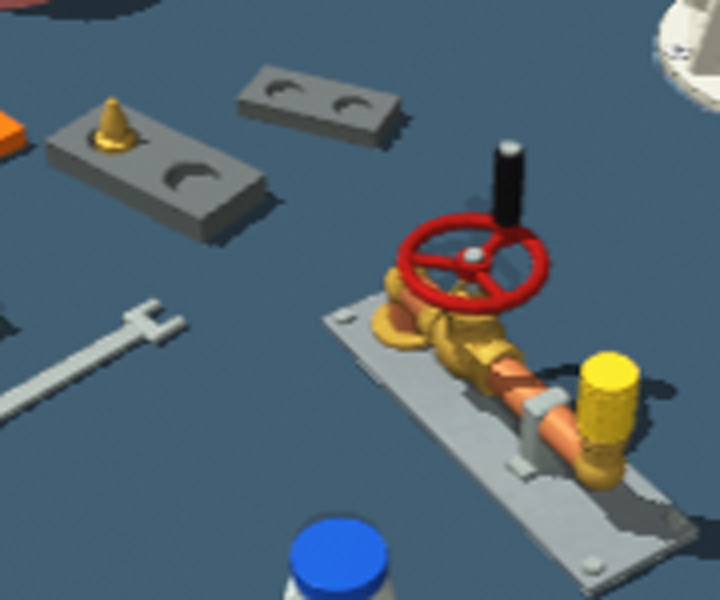

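Run:
```python
from h import *
t=load('top0'); s=load('scene0')
P=dict(cap=atz(t,199.4,180,130),handle=atz(t,239.4,207.3,186),wheel=atz(t,240.3,195.4,120),well=atz(t,329.4,215.9,24),noz=atz(t,354,216.8,50))
for k,p in P.items(): print(k,p.round(1),'scene px',np.round(proj(s,p),1), 'crop', np.round((np.array(proj(s,p))-[160,130]+.5)*4-.5))
print(np.linalg.norm(P['cap'][:2]-P['wheel'][:2]),np.linalg.norm(P['handle'][:2]-P['wheel'][:2]),np.linalg.norm(P['well'][:2]-P['noz'][:2]))
print(cv2.Rodrigues(get_state()['tool_rot'])[0].round(3))
# scene-based
for n,x,y,z in [('cap',609,370,130),('handle',509,148,186),('well',198,180,24),('wheel',474,263,120)]:
    print(n,atz(s,160+(x+.5)/4-.5,130+(y+.5)/4-.5,z).round(1))
```

```text
cap [587.1 138.2 130. ] scene px [312.2 222.2] crop [610. 370.]
handle [499.    7.9 186. ] scene px [287.4 167.7] crop [511. 152.]
wheel [539.1   8.5 120. ] scene px [278.3 195.6] crop [475. 264.]
well [ 475.5 -292.7   24. ] scene px [208.5 173.8] crop [195. 177.]
noz [ 472.5 -370.4   50. ] scene px [189.9 158.3] crop [121. 115.]
138.3954725994416 40.11303251013158 77.74376423050347
[[-0.    -0.953  0.304]
 [-0.001  0.304  0.953]
 [-1.     0.    -0.001]]
cap [587.4 137.6 130. ]
handle [495.6   4.1 186. ]
well [ 477.5 -288.3   24. ]
wheel [538.7   7.7 120. ]
```

```bash
cat >> h.py <<'E'
def plan(targets, turn=0, step=28, clos=0, nmin=1):
    """print rows from current pose to world target(s), total turn deg about tool x"""
    s=get_state(); R=cv2.Rodrigues(np.array(s['tool_rot']))[0]; p=np.array(s['tcp_pos'],float); rem=turn; rows=[]
    for T in targets:
        T=np.array(T,float)
        while np.linalg.norm(T-p)>1 or (T is targets[-1] and abs(rem)>.5):
            d=R.T@(T-p); m=abs(d).max(); f=min(1,step/m) if m>0 else 1
            d=d*f; d=np.round(d/30,2); t=np.clip(rem/6,-1,1); t=round(t,2)
            rows.append([list(map(float,d)),float(t),clos]); p=p+R@(d*30)
            R=R@cv2.Rodrigues(np.array([np.radians(t*6),0,0]))[0]; rem-=t*6
            if len(rows)>60: break
    print(len(rows)); print(rows); print('end',p.round(1))
def st():
    s=get_state(); R=cv2.Rodrigues(np.array(s['tool_rot']))[0]
    print('t',s['time_s'],'p',np.round(s['tcp_pos'],1),'F',np.round(s['contact_force'],1),'op',round(s['opening'],3)); print(R.round(3).tolist()); return s,R
E
python3 - <<'E'
from h import *
plan([(587,138,231)],turn=72.3,step=28)
E
```

```text
19
[[[0.0, -0.93, -0.57], 1.0, 0], [[0.0, -0.93, -0.44], 1.0, 0], [[0.0, -0.93, -0.33], 1.0, 0], [[0.0, -0.93, -0.22], 1.0, 0], [[0.0, -0.93, -0.12], 1.0, 0], [[0.0, -0.93, -0.02], 1.0, 0], [[0.0, -0.93, 0.08], 1.0, 0], [[0.0, -0.93, 0.18], 1.0, 0], [[0.0, -0.93, 0.28], 1.0, 0], [[0.0, -0.93, 0.39], 1.0, 0], [[0.0, -0.93, 0.51], 1.0, 0], [[0.0, -0.93, 0.64], 1.0, 0], [[0.0, -0.93, 0.8], 0.05, 0], [[0.0, -0.93, 0.81], -0.0, 0], [[0.0, -0.93, 0.81], -0.0, 0], [[0.0, -0.93, 0.81], -0.0, 0], [[0.0, -0.93, 0.81], -0.0, 0], [[0.01, -0.93, 0.8], -0.0, 0], [[0.0, -0.62, 0.53], -0.0, 0]]
end [586.9 138.  231.1]
```

Candidates for the rack, in top-view pixels:
- Green rack (357,150) and orange rack (395,204): ruled out by colour.
- Small grey rack (327,261): ruled out as the smaller grey one.
- Large grey rack (341,216), with the nozzle in its right well: chosen. Its free well is at (329.4,215.9).

The other lookalikes are:
- **Cap:** the only yellow one is at (199,180).
- **Wheel:** the only red handwheel is at (240,195), with its black handle at (239,207).
- **Jars:** blue lid at (226,132), red lid at (455,203).

The crops confirm these choices. The measured distances also agree: cap to axis is 138 mm against 140, and handle radius is 40.1 mm.

{"method": "drive_tool", "body": {"series": [[[0, -0.93, -0.57], 1, 0], [[0, -0.93, -0.44], 1, 0], [[0, -0.93, -0.33], 1, 0], [[0, -0.93, -0.22], 1, 0], [[0, -0.93, -0.12], 1, 0], [[0, -0.93, -0.02], 1, 0], [[0, -0.93, 0.08], 1, 0], [[0, -0.93, 0.18], 1, 0], [[0, -0.93, 0.28], 1, 0], [[0, -0.93, 0.39], 1, 0], [[0, -0.93, 0.51], 1, 0], [[0, -0.93, 0.64], 1, 0]], "newtons": 15}}

```text
time_s: 1.35
tcp_pos: [424.8, 310.4, 228.5]
tool_rot: [0.027, 1.574, -0.033]
contact_force: [0.1, 0.3, 0.7]
opening: 1.0
```

Run:
```python
from h import *
s,R=st(); import math
a=math.degrees(math.atan2(R[1,2],R[0,2])); print(a, s['qpos'].round(2))
plan([(587,138,215)],turn=a,step=28)
```

```text
t 1.35 p [424.8 310.4 228.5] F [0.1 0.3 0.7] op 1.0
[[-0.003, 0.038, 0.999], [-0.004, 0.999, -0.038], [-1.0, -0.004, -0.003]]
-2.1739553424889535 [ 0.63  0.21  1.84 -0.    1.1   0.67]
7
[[[0.08, -0.92, 0.93], -0.36, 0], [[0.07, -0.93, 0.88], -0.0, 0], [[0.07, -0.93, 0.88], -0.0, 0], [[0.07, -0.93, 0.88], -0.0, 0], [[0.08, -0.93, 0.88], -0.0, 0], [[0.07, -0.93, 0.87], -0.0, 0], [[0.01, -0.14, 0.13], -0.0, 0]]
end [587.1 138.  215.1]
```

{"method": "drive_tool", "body": {"series": [[[0, -0.92, 0.93], -0.36, 0], [[0, -0.93, 0.88], 0, 0], [[0, -0.93, 0.88], 0, 0], [[0, -0.93, 0.88], 0, 0], [[0, -0.93, 0.88], 0, 0], [[0, -0.93, 0.87], 0, 0], [[0, -0.14, 0.13], 0, 0], [[0, 0, 0], 0, 0]]}}

```text
time_s: 2.15
tcp_pos: [593.3, 126.0, 227.0]
tool_rot: [0.002, 1.575, -0.009]
contact_force: [-0.3, 0.5, -0.5]
opening: 0.999
```

Run:
```python
from h import *
s,R=st(); d=cap('wrist','w1'); print(proj(d,(587,138,130)),proj(d,(539,8,120)),proj(d,(499,8,186)),d['position'])
```

```text
t 2.15 p [593.3 126.  227. ] F [-0.3  0.5 -0.5] op 0.999
[[-0.005, 0.007, 1.0], [-0.004, 1.0, -0.007], [-1.0, -0.004, -0.005]]
(np.float64(249.05464183239476), np.float64(181.81414869490183)) (np.float64(207.01541114198707), np.float64(295.5417881252795)) (np.float64(147.33445646176028), np.float64(343.7057069253505)) [594.2581024  195.3554101  379.12098166]
```

View pics/w1.png

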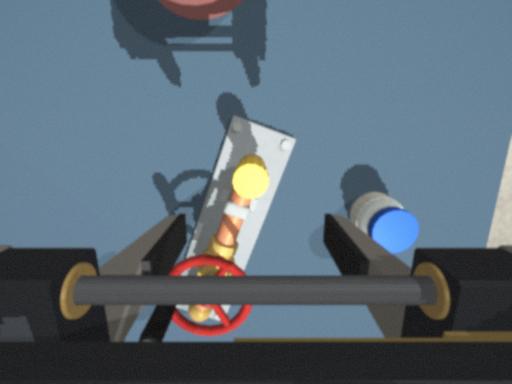

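Run:
```python
from h import *
print(atz(load('w1'),251,181,130))
plan([(588,138.3,200),(588,138.3,119.5)],step=24)
```

```text
[588.83522705 138.77307995 130.        ]
6
[[[0.8, 0.36, -0.15], 0.0, 0], [[0.1, 0.04, -0.02], 0.0, 0], [[0.8, 0.0, 0.0], 0.0, 0], [[0.8, 0.01, 0.01], 0.0, 0], [[0.8, 0.0, 0.0], 0.0, 0], [[0.28, 0.0, 0.01], 0.0, 0]]
end [588.1 138.2 119.6]
```

{"method": "drive_tool", "body": {"series": [[[0.6, 0.36, -0.15], 0, 0], [[0.5, 0.03, 0], 0, 0], [[0.8, 0, 0], 0, 0], [[0.6, 0, 0], 0, 0], [[0, 0, 0], 0, 0], [[0, 0, 0], 0, 0]]}}

```text
time_s: 2.8
tcp_pos: [584.0, 143.2, 149.4]
tool_rot: [-0.003, 1.576, -0.003]
contact_force: [0.1, 0.0, -0.3]
opening: 1.001
```

Run:
```python
from h import *
st()
plan([(588.2,138.5,119.5)],step=24)
```

```text
t 2.8 p [584.  143.2 149.4] F [ 0.1  0.  -0.3] op 1.001
[[-0.006, -0.0, 1.0], [-0.004, 1.0, 0.0], [-1.0, -0.004, -0.006]]
2
[[[0.8, -0.12, 0.12], 0.0, 0], [[0.2, -0.03, 0.03], 0.0, 0]]
end [588.3 138.6 119.4]
```

{"method": "drive_tool", "body": {"series": [[[0.5, -0.12, 0.12], 0, 0], [[0.3, 0, 0], 0, 0], [[0, 0, 0], 0, 0], [[0, 0, 0], 0, 0]]}}

```text
time_s: 3.2
tcp_pos: [588.6, 139.9, 125.4]
tool_rot: [-0.004, 1.574, -0.002]
contact_force: [0.1, -0.5, -0.0]
opening: 0.998
```

Run:
```python
from h import *
st()
plan([(588.2,138.5,119.5)],step=24)
```

```text
t 3.2 p [588.6 139.9 125.4] F [ 0.1 -0.5 -0. ] op 0.998
[[-0.003, -0.001, 1.0], [-0.003, 1.0, 0.001], [-1.0, -0.003, -0.003]]
1
[[[0.2, -0.05, -0.01], 0.0, 0]]
end [588.3 138.4 119.4]
```

{"method": "drive_tool", "body": {"series": [[[0.2, -0.04, 0], 0, 0], [[0, 0, 0], 0, 0.5], [[0, 0, 0], 0, 1], [[0, 0, 0], 0, 1], [[0, 0, 0], 0, 1], [[0, 0, 0], 0, 1], [[0, 0, 0], 0, 1], [[0, 0, 0], 0, 1]], "newtons": 15}}

```text
time_s: 4.0
tcp_pos: [589.4, 138.6, 120.2]
tool_rot: [-0.003, 1.572, -0.002]
contact_force: [-0.1, 1.5, -0.1]
opening: 0.412
```

Run:
```python
from h import *
st()
d=cap('wrist','w2'); d=cap('scene','s2'); crop('s2',250,150,370,280,5)
```

```text
t 4.0 p [589.4 138.6 120.2] F [-0.1  1.5 -0.1] op 0.412
[[-0.001, -0.001, 1.0], [-0.003, 1.0, 0.001], [-1.0, -0.003, -0.001]]
```

View pics/s2_c250_150.png

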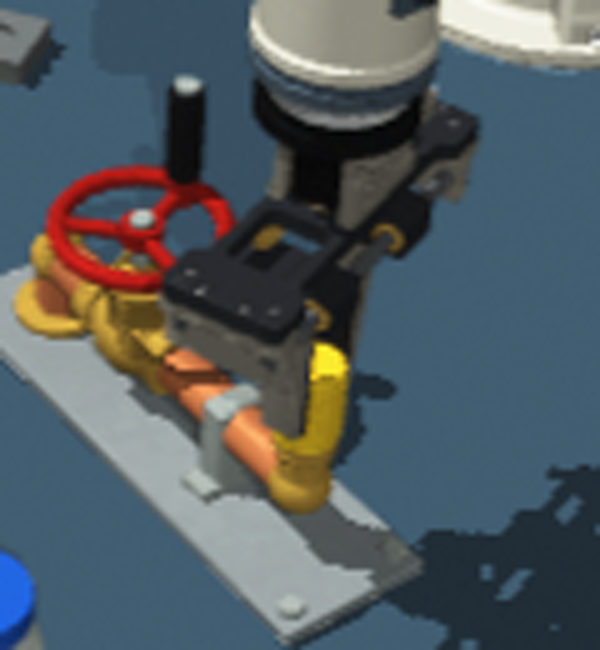

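The fingers straddle the cap, with the right finger's tip about halfway down it. They are still closing, so I let them finish.

{"method": "drive_tool", "body": {"series": [[[0, 0, 0], 0, 1], [[0, 0, 0], 0, 1], [[0, 0, 0], 0, 1]]}}

```text
time_s: 4.4
tcp_pos: [589.4, 138.6, 120.2]
tool_rot: [-0.003, 1.572, -0.002]
contact_force: [-0.1, -0.3, 0.5]
opening: 0.371
```

Run:
```python
from h import *
st()
```

```text
t 4.4 p [589.4 138.6 120.2] F [-0.1 -0.3  0.5] op 0.371
[[-0.001, -0.001, 1.0], [-0.003, 1.0, 0.001], [-1.0, -0.003, -0.001]]
```

{"method": "drive_tool", "body": {"series": [[[-0.3, 0, 0], 0, 1], [[-0.6, 0, 0], 0, 1], [[-0.9, 0, 0], 0, 1], [[-0.9, 0, 0], 0, 1], [[-0.9, 0, 0], 0, 1], [[-0.4, 0, 0], 0, 1], [[0, 0, 0], 0, 1]]}}

```text
time_s: 5.1
tcp_pos: [589.2, 138.9, 246.7]
tool_rot: [-0.003, 1.572, -0.002]
contact_force: [-0.5, 0.3, -0.6]
opening: 0.368
```

Run:
```python
from h import *
st()
d=cap('scene','s3'); crop('s3',230,100,370,260,4)
plan([(588,100,247),(476,-290,247)],step=28,clos=1)
```

```text
t 5.1 p [589.2 138.9 246.7] F [-0.5  0.3 -0.6] op 0.368
[[-0.001, -0.001, 1.0], [-0.003, 1.0, 0.001], [-1.0, -0.003, -0.001]]
16
[[[-0.03, -0.93, -0.02], 0.0, 1], [[-0.01, -0.36, -0.01], 0.0, 1], [[0.0, -0.93, -0.27], 0.0, 1], [[0.0, -0.93, -0.27], 0.0, 1], [[0.0, -0.93, -0.27], 0.0, 1], [[0.0, -0.93, -0.27], 0.0, 1], [[0.01, -0.93, -0.27], 0.0, 1], [[0.0, -0.93, -0.27], 0.0, 1], [[0.01, -0.93, -0.27], 0.0, 1], [[0.0, -0.93, -0.27], 0.0, 1], [[0.01, -0.93, -0.27], 0.0, 1], [[0.0, -0.93, -0.27], 0.0, 1], [[0.01, -0.93, -0.26], 0.0, 1], [[0.0, -0.93, -0.26], 0.0, 1], [[0.01, -0.93, -0.27], 0.0, 1], [[0.0, -0.91, -0.26], 0.0, 1]]
end [ 475.9 -290.   247.1]
```

View pics/s3_c230_100.png

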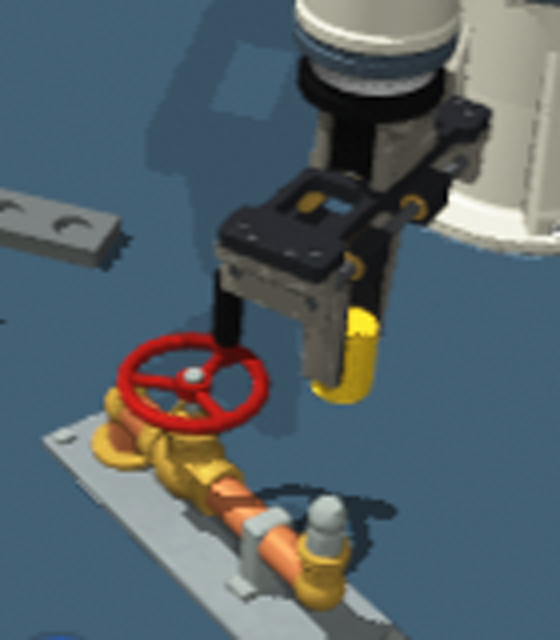

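The cap is up in the gripper and the steel plug shows bare at crop (327,520). I carry the cap over to the rack.

{"method": "drive_tool", "body": {"series": [[[0, -0.5, 0], 0, 1], [[0, -0.93, 0], 0, 1], [[0, -0.93, -0.2], 0, 1], [[0, -0.93, -0.27], 0, 1], [[0, -0.93, -0.27], 0, 1], [[0, -0.93, -0.27], 0, 1], [[0, -0.93, -0.27], 0, 1], [[0, -0.93, -0.27], 0, 1], [[0, -0.93, -0.27], 0, 1], [[0, -0.93, -0.27], 0, 1], [[0, -0.93, -0.27], 0, 1], [[0, -0.93, -0.27], 0, 1], [[0, -0.8, -0.27], 0, 1], [[0, -0.5, -0.2], 0, 1], [[0, 0, 0], 0, 1]]}}

```text
time_s: 6.65
tcp_pos: [475.7, -246.0, 225.1]
tool_rot: [-0.002, 1.61, 0.001]
contact_force: [0.1, -0.1, -0.7]
opening: 0.371
```

Run:
```python
from h import *
st()
d=cap('wrist','w4'); print(proj(d,(475.5,-292.7,24)))
plan([(476,-290,150)],step=28,clos=1)
```

```text
t 6.65 p [ 475.7 -246.   225.1] F [ 0.1 -0.1 -0.7] op 0.371
[[-0.039, -0.002, 0.999], [-0.001, 1.0, 0.002], [-0.999, -0.001, -0.039]]
(np.float64(260.89353390539657), np.float64(207.27577746885893))
3
[[[0.93, -0.56, 0.04], 0.0, 1], [[0.93, -0.56, 0.04], 0.0, 1], [[0.64, -0.38, 0.02], 0.0, 1]]
end [ 476.  -290.1  150. ]
```

View pics/w4.png

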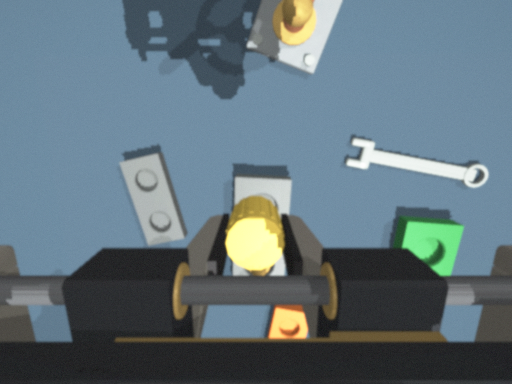

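Run:
```python
from h import *
crop('w4',220,160,310,280,6)
d=load('w4')
for y in (-249.7,-245): print(proj(d,(475.5,y,24)))
```

```text
(np.float64(261.1266688848297), np.float64(176.33563386475964))
(np.float64(261.15299639595247), np.float64(172.84161946649954))
```

View pics/w4_c220_160.png

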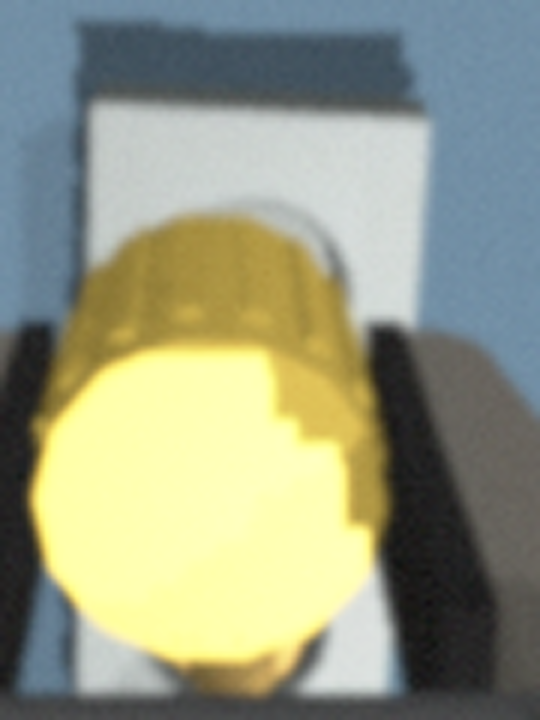

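Run:
```python
from h import *
d=load('w4'); s=get_state()
p=np.array(s['tcp_pos'])+np.array([.4,0,9.8]); print(proj(d,p), atz(d,254.2,242.9,p[2])-p)
plan([(477,-291,110)],step=20,clos=1)
```

```text
(np.float64(255.9375534378138), np.float64(242.9117901001357)) [-0.99094005 -0.01332435  0.        ]
6
[[[0.67, -0.27, 0.03], 0.0, 1], [[0.67, -0.27, 0.03], 0.0, 1], [[0.67, -0.26, 0.03], 0.0, 1], [[0.67, -0.27, 0.04], 0.0, 1], [[0.67, -0.27, 0.03], 0.0, 1], [[0.48, -0.19, 0.03], 0.0, 1]]
end [ 477.1 -291.   110. ]
```

{"method": "drive_tool", "body": {"series": [[[0.6, -0.25, 0.03], 0, 1], [[0.6, -0.25, 0.03], 0, 1], [[0.6, -0.25, 0.03], 0, 1], [[0.6, -0.25, 0.03], 0, 1], [[0.5, -0.2, 0.03], 0, 1], [[0.2, -0.1, 0], 0, 1], [[0, 0, 0], 0, 1]]}}

```text
time_s: 7.4
tcp_pos: [475.2, -280.2, 124.5]
tool_rot: [0.0, 1.615, 0.007]
contact_force: [0.1, 0.1, -1.0]
opening: 0.373
```

Run:
```python
from h import *
st()
plan([(477,-292,90),(477,-292.3,55)],step=10,clos=1)
```

```text
t 7.4 p [ 475.2 -280.2  124.5] F [ 0.1  0.1 -1. ] op 0.373
[[-0.044, -0.004, 0.999], [0.005, 1.0, 0.004], [-0.999, 0.005, -0.044]]
8
[[[0.33, -0.12, 0.03], 0.0, 1], [[0.33, -0.11, 0.03], 0.0, 1], [[0.33, -0.12, 0.03], 0.0, 1], [[0.16, -0.05, 0.02], 0.0, 1], [[0.33, -0.0, 0.01], 0.0, 1], [[0.33, -0.01, 0.02], 0.0, 1], [[0.33, -0.0, 0.01], 0.0, 1], [[0.17, -0.01, 0.01], 0.0, 1]]
end [ 477.  -292.4   55. ]
```

{"method": "drive_tool", "body": {"series": [[[0.3, -0.2, 0.06], 0, 1], [[0.4, -0.16, 0.06], 0, 1], [[0.4, -0.1, 0.04], 0, 1], [[0.4, 0, 0.02], 0, 1], [[0.2, 0, 0.02], 0, 1], [[0, 0, 0], 0, 1]]}}

```text
time_s: 8.0
tcp_pos: [480.2, -294.1, 69.8]
tool_rot: [-0.001, 1.613, 0.007]
contact_force: [-1.0, -0.5, 0.1]
opening: 0.368
```

Run:
```python
from h import *
st()
d=cap('scene','s5'); crop('s5',160,110,270,210,6)
d=cap('top','t5'); crop('t5',290,180,390,250,6)
plan([(477,-292.3,55)],step=10,clos=1)
```

```text
t 8.0 p [ 480.2 -294.1   69.8] F [-1.  -0.5  0.1] op 0.368
[[-0.043, -0.005, 0.999], [0.004, 1.0, 0.005], [-0.999, 0.004, -0.043]]
2
[[[0.33, 0.04, -0.06], 0.0, 1], [[0.2, 0.03, -0.04], 0.0, 1]]
end [ 476.9 -292.2   55. ]
```

View pics/s5_c160_110.png

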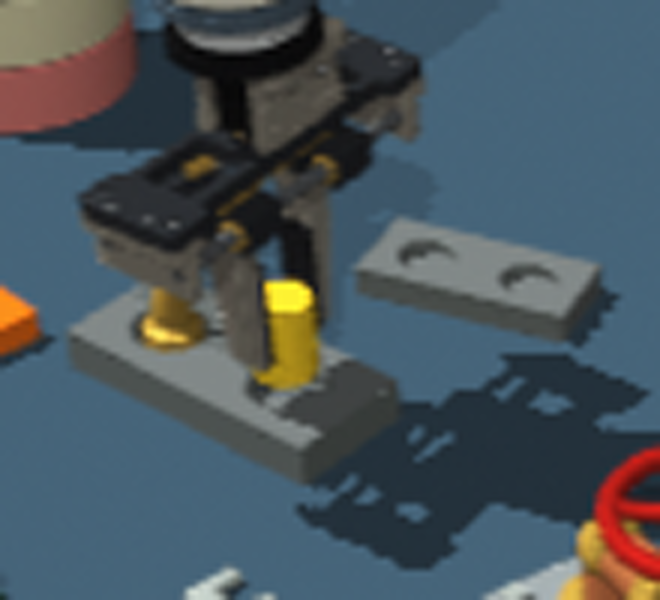

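View pics/t5_c290_180.png

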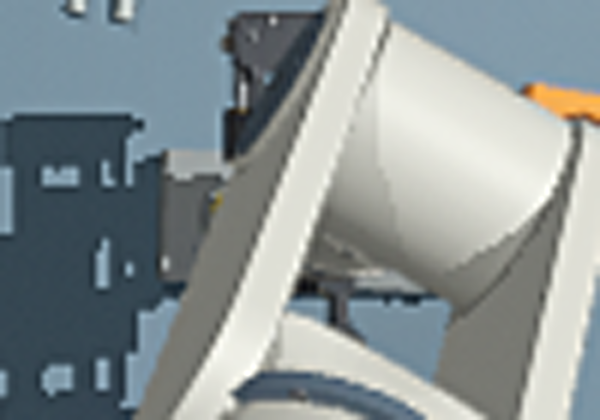

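{"method": "drive_tool", "body": {"series": [[[0.1, 0.05, -0.1], 0, 1], [[0.2, 0, -0.04], 0, 1], [[0, 0, 0], 0, 1]]}}

```text
time_s: 8.4
tcp_pos: [476.2, -292.9, 62.4]
tool_rot: [-0.002, 1.611, 0.006]
contact_force: [0.3, 0.4, -0.9]
opening: 0.367
```

Run:
```python
from h import *
st()
plan([(477,-292.3,47)],step=5,clos=1)
```

```text
t 8.4 p [ 476.2 -292.9   62.4] F [ 0.3  0.4 -0.9] op 0.367
[[-0.04, -0.005, 0.999], [0.003, 1.0, 0.005], [-0.999, 0.003, -0.04]]
3
[[[0.17, 0.01, 0.02], 0.0, 1], [[0.17, 0.0, 0.01], 0.0, 1], [[0.17, 0.01, 0.02], 0.0, 1]]
end [ 477.1 -292.2   47.1]
```

{"method": "drive_tool", "body": {"series": [[[0.15, 0, 0.02], 0, 1], [[0.15, 0, 0.01], 0, 1], [[0.08, 0, 0], 0, 1], [[0, 0, 0], 0, 1]]}}

```text
time_s: 8.8
tcp_pos: [476.9, -292.9, 50.2]
tool_rot: [-0.002, 1.61, 0.006]
contact_force: [0.4, 0.1, -1.7]
opening: 0.373
```

Run:
```python
from h import *
st()
d=cap('scene','s6'); crop('s6',160,110,270,210,6)
```

```text
t 8.8 p [ 476.9 -292.9   50.2] F [ 0.4  0.1 -1.7] op 0.373
[[-0.039, -0.005, 0.999], [0.002, 1.0, 0.005], [-0.999, 0.002, -0.039]]
```

View pics/s6_c160_110.png

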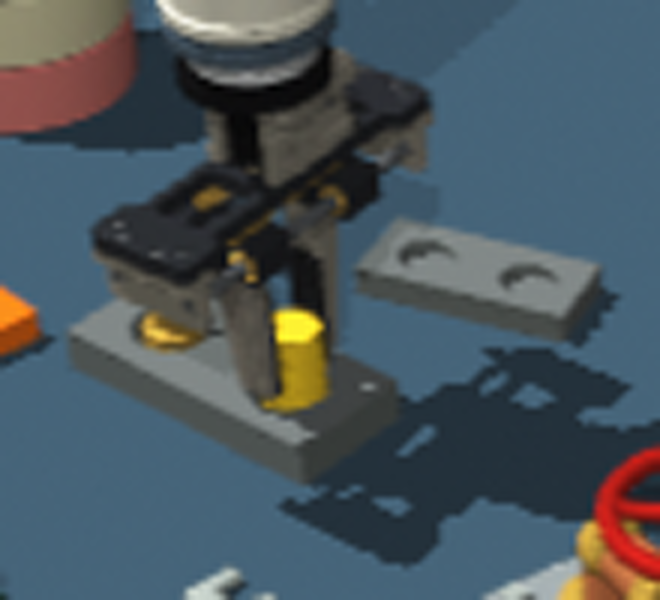

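The cap's bottom is at about 15 mm, below the rack top at 24 mm, and there is no contact force. It is in the well, so I lower it the last bit and release.

{"method": "drive_tool", "body": {"series": [[[0.09, 0, 0], 0, 1], [[0, 0, 0], 0, 1], [[0, 0, 0], 0, 0.55], [[0, 0, 0], 0, 0.3], [[0, 0, 0], 0, 0.3], [[0, 0, 0], 0, 0.3]]}}

```text
time_s: 9.45
tcp_pos: [477.3, -293.2, 48.0]
tool_rot: [-0.003, 1.609, 0.006]
contact_force: [-1.0, -0.5, -0.2]
opening: 0.687
```

Run:
```python
from h import *
st()
```

```text
t 9.45 p [ 477.3 -293.2   48. ] F [-1.  -0.5 -0.2] op 0.687
[[-0.038, -0.005, 0.999], [0.002, 1.0, 0.005], [-0.999, 0.002, -0.038]]
```

{"method": "drive_tool", "body": {"series": [[[-0.4, 0, -0.02], 0, 0.3], [[-0.7, 0, -0.03], 0, 0.3], [[-0.9, 0, -0.03], 0, 0.2], [[-0.9, 0, -0.03], 0, 0.2], [[-0.9, 0, -0.03], 0, 0.2], [[-0.9, 0, -0.03], 0, 0.2], [[-0.6, 0, 0], 0, 0.2], [[-0.3, 0, 0], 0, 0.2], [[0, 0, 0], 0, 0.2]]}}

```text
time_s: 10.35
tcp_pos: [478.1, -293.2, 228.8]
tool_rot: [-0.003, 1.608, 0.005]
contact_force: [0.0, 0.5, 0.2]
opening: 0.8
```

Run:
```python
from h import *
st()
d=cap('scene','s7'); crop('s7',160,100,270,210,5)
plan([(497,-10,220)],step=28,clos=.2)
```

```text
t 10.35 p [ 478.1 -293.2  228.8] F [0.  0.5 0.2] op 0.8
[[-0.037, -0.005, 0.999], [0.001, 1.0, 0.005], [-0.999, 0.001, -0.037]]
11
[[[0.03, 0.93, 0.07], 0.0, 0.2], [[0.02, 0.93, 0.07], 0.0, 0.2], [[0.03, 0.93, 0.07], 0.0, 0.2], [[0.02, 0.93, 0.07], 0.0, 0.2], [[0.03, 0.93, 0.07], 0.0, 0.2], [[0.02, 0.93, 0.07], 0.0, 0.2], [[0.03, 0.93, 0.07], 0.0, 0.2], [[0.02, 0.93, 0.07], 0.0, 0.2], [[0.03, 0.93, 0.06], 0.0, 0.2], [[0.02, 0.93, 0.07], 0.0, 0.2], [[0.0, 0.13, 0.01], 0.0, 0.2]]
end [497.1 -10.1 220.1]
```

View pics/s7_c160_100.png

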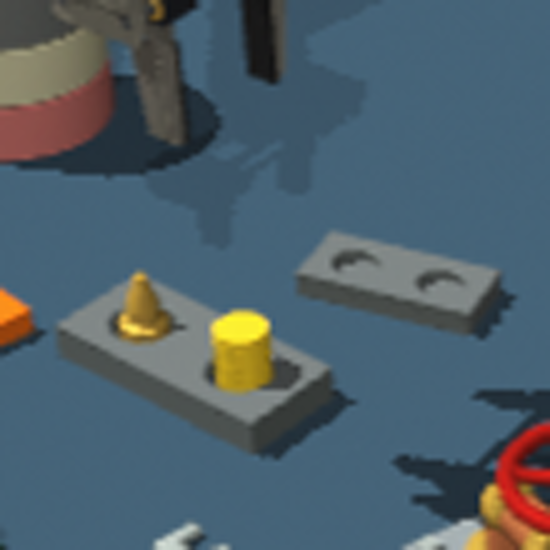

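The cap stands upright in the free well at crop (242,350), and the nozzle beside it is undisturbed. Next I move to the handle.

{"method": "drive_tool", "body": {"series": [[[0, 0.6, 0.07], 0, 0.2], [[0, 0.93, 0.07], 0, 0.2], [[0, 0.93, 0.07], 0, 0.2], [[0, 0.93, 0.07], 0, 0.2], [[0, 0.93, 0.07], 0, 0.2], [[0, 0.93, 0.07], 0, 0.2], [[0, 0.93, 0.07], 0, 0.2], [[0, 0.93, 0.07], 0, 0.2], [[0, 0.7, 0.06], 0, 0.2], [[0, 0.4, 0.07], 0, 0.2], [[0, 0, 0], 0, 0.2]]}}

```text
time_s: 11.5
tcp_pos: [488.3, -27.8, 215.1]
tool_rot: [0.004, 1.631, 0.01]
contact_force: [1.4, 0.4, 0.6]
opening: 0.802
```

Run:
```python
from h import *
st()
d=cap('wrist','w8'); print(proj(d,(499,8,186)),proj(d,(495.6,4.1,186)),proj(d,(539,8,120)))
```

```text
t 11.5 p [488.3 -27.8 215.1] F [1.4 0.4 0.6] op 0.802
[[-0.06, -0.004, 0.998], [0.009, 1.0, 0.004], [-0.998, 0.009, -0.06]]
(np.float64(274.13205542146113), np.float64(170.75973954252393)) (np.float64(268.98923990086746), np.float64(176.35905224437943)) (np.float64(318.06022564030536), np.float64(158.8489939509712))
```

View pics/w8.png

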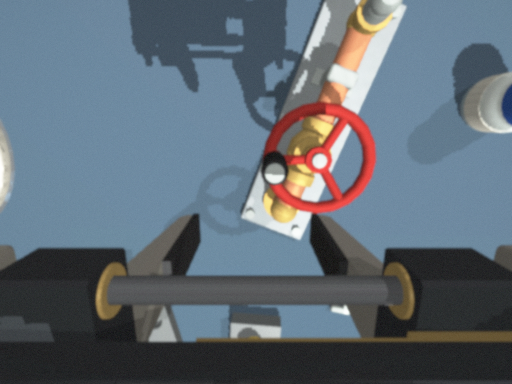

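{"method": "drive_tool", "body": {"series": [[[-0.2, 0, 0], 1, 0.2], [[-0.2, 0, 0], 1, 0.2], [[0, 0, 0], 1, 0.2], [[0, 0, 0], 1, 0.2], [[0, 0, 0], 1, 0.2], [[0, 0, 0], 1, 0.2], [[0, 0, 0], 1, 0.2], [[0, 0, 0], 1, 0.2], [[0, 0, 0], 1, 0.2], [[0, 0, 0], 1, 0.2], [[0, 0, 0], 1, 0.2], [[0, 0, 0], 1, 0.2], [[0, 0, 0], 1, 0.2], [[0, 0, 0], 0.8, 0.2], [[0, 0, 0], 0, 0.2]]}}

```text
time_s: 13.05
tcp_pos: [484.8, -43.7, 222.6]
tool_rot: [1.14, 1.291, -1.215]
contact_force: [-0.1, 0.8, -0.3]
opening: 0.796
```

Run:
```python
from h import *
s,R=st();print(s['qpos'])
d=cap('wrist','w9')
plan([(499.5,8,215)],step=12,clos=.2)
```

```text
t 13.05 p [484.8 -43.7 222.6] F [-0.1  0.8 -0.3] op 0.796
[[-0.069, 0.996, 0.055], [0.005, 0.056, -0.998], [-0.998, -0.069, -0.009]]
[-9.21694446e-02  1.85273116e-01  1.88515066e+00 -1.29838125e-03
  1.14067359e+00  1.42346555e+00]
5
[[[0.05, 0.14, -0.4], 0.0, 0.2], [[0.06, 0.15, -0.4], 0.0, 0.2], [[0.05, 0.14, -0.4], 0.0, 0.2], [[0.06, 0.15, -0.4], 0.0, 0.2], [[0.01, 0.03, -0.09], 0.0, 0.2]]
end [499.5   8.  215. ]
```

{"method": "drive_tool", "body": {"series": [[[0, 0.15, -0.3], 0, 0.2], [[0, 0.15, -0.4], 0, 0.2], [[0.05, 0.15, -0.4], 0, 0.2], [[0, 0.1, -0.35], 0, 0.2], [[0, 0, -0.1], 0, 0.2], [[0, 0, 0], 0, 0.2]]}}

```text
time_s: 13.7
tcp_pos: [499.5, 8.2, 219.8]
tool_rot: [1.133, 1.296, -1.208]
contact_force: [-0.2, -0.2, 0.5]
opening: 0.8
```

Run:
```python
from h import *
s,R=st()
d=cap('wrist','w10'); print(proj(d,(499.3,8,186)))
plan([(499.5,8,190),(499.5,8,164)],step=12,clos=.2)
```

```text
t 13.7 p [499.5   8.2 219.8] F [-0.2 -0.2  0.5] op 0.8
[[-0.07, 0.995, 0.065], [0.005, 0.065, -0.998], [-0.998, -0.069, -0.01]]
(np.float64(254.119862479044), np.float64(215.31047489724827))
6
[[[0.4, 0.03, 0.0], 0.0, 0.2], [[0.4, 0.03, 0.01], 0.0, 0.2], [[0.19, 0.01, -0.0], 0.0, 0.2], [[0.4, 0.03, 0.0], 0.0, 0.2], [[0.4, 0.03, 0.01], 0.0, 0.2], [[0.07, -0.0, -0.0], 0.0, 0.2]]
end [499.5   7.9 163.9]
```

View pics/w10.png

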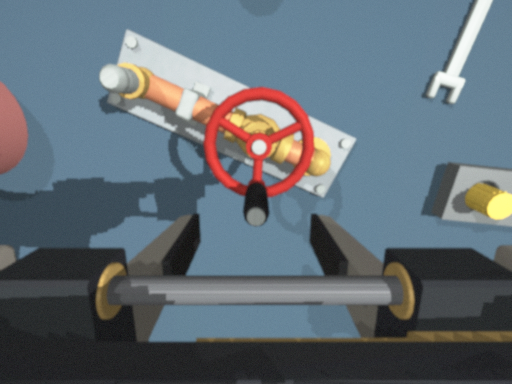

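The handle's top is at (256,215), against a predicted (254,215). It sits centred between the jaws, so I descend.

{"method": "drive_tool", "body": {"series": [[[0.3, 0.03, 0], 0, 0.2], [[0.4, 0.03, 0], 0, 0.2], [[0.4, 0.03, 0], 0, 0.2], [[0.4, 0.03, 0], 0, 0.2], [[0.25, 0.01, 0], 0, 0.2], [[0, 0, 0], 0, 0.2]]}}

```text
time_s: 14.35
tcp_pos: [498.5, 7.4, 161.4]
tool_rot: [1.133, 1.297, -1.21]
contact_force: [-0.4, 0.1, 0.5]
opening: 0.8
```

Run:
```python
from h import *
s,R=st()
plan([(499.5,8,164)],step=12,clos=.2)
```

```text
t 14.35 p [498.5   7.4 161.4] F [-0.4  0.1  0.5] op 0.8
[[-0.072, 0.995, 0.063], [0.005, 0.064, -0.998], [-0.997, -0.071, -0.01]]
1
[[[-0.09, 0.03, -0.02], 0.0, 0.2]]
end [499.5   8.1 164. ]
```

{"method": "drive_tool", "body": {"series": [[[0, 0.03, -0.02], 0, 0.6], [[0, 0, 0], 0, 1], [[0, 0, 0], 0, 1], [[0, 0, 0], 0, 1], [[0, 0, 0], 0, 1], [[0, 0, 0], 0, 1], [[0, 0, 0], 0, 1], [[0, 0, 0], 0, 1], [[0, 0, 0], 0, 1]], "newtons": 35}}

```text
time_s: 15.25
tcp_pos: [500.5, 7.9, 162.6]
tool_rot: [1.134, 1.295, -1.209]
contact_force: [0.5, -0.1, -0.2]
opening: 0.209
```

Run:
```python
from h import *
s,R=st()
```

```text
t 15.25 p [500.5   7.9 162.6] F [ 0.5 -0.1 -0.2] op 0.209
[[-0.069, 0.996, 0.063], [0.005, 0.064, -0.998], [-0.998, -0.069, -0.009]]
```

```bash
cat >> h.py <<'E'
def circ(n, stepdeg, C=(540,7.7), r=40, ztar=None, scale=1.0):
    s,R=st(); p=np.array(s['tcp_pos']); th=np.arctan2(p[1]-C[1],p[0]-C[0]); rr=np.hypot(p[1]-C[1],p[0]-C[0])
    print('bearing',np.degrees(th).round(2),'r',rr.round(2))
    rows=[]; q=p.copy(); dz=0 if ztar is None else (ztar-p[2])/n
    steps=[stepdeg]*n if np.isscalar(stepdeg) else stepdeg
    r0=rr
    for i,sd in enumerate(steps):
        th+=np.radians(sd); rr=r
        nq=np.array([C[0]+rr*np.cos(th),C[1]+rr*np.sin(th),q[2]+dz])
        d=R.T@(nq-q)/30*scale; q=nq
        rows.append([[float(round(x,2)) for x in d],0,1])
    print(rows); print('end bearing',np.degrees(th))
E
python3 - <<'E'
from h import *
circ(5,[-8,-15,-15,-15,-8])
E
```

```text
t 15.25 p [500.5   7.9 162.6] F [ 0.5 -0.1 -0.2] op 0.209
[[-0.069, 0.996, 0.063], [0.005, 0.064, -0.998], [-0.998, -0.069, -0.009]]
bearing 179.65 r 39.54
[[[0.0, 0.01, -0.19], 0, 1], [[-0.0, 0.12, -0.33], 0, 1], [[-0.01, 0.2, -0.29], 0, 1], [[-0.02, 0.26, -0.23], 0, 1], [[-0.01, 0.16, -0.09], 0, 1]]
end bearing 118.64595424174998
```

{"method": "drive_tool", "body": {"series": [[[0, 0.01, -0.19], 0, 1], [[0, 0.12, -0.33], 0, 1], [[-0.01, 0.2, -0.29], 0, 1], [[-0.02, 0.26, -0.23], 0, 1], [[-0.01, 0.16, -0.09], 0, 1]]}}

```text
time_s: 15.75
tcp_pos: [521.8, 43.9, 162.5]
tool_rot: [1.13, 1.292, -1.21]
contact_force: [0.2, -9.3, 1.1]
opening: 0.211
```

Run:
```python
from h import *
circ(12,-15,ztar=162)
```

```text
t 15.75 p [521.8  43.9 162.5] F [ 0.2 -9.3  1.1] op 0.211
[[-0.07, 0.995, 0.064], [0.0, 0.065, -0.998], [-0.998, -0.069, -0.005]]
bearing 116.64 r 40.48
[[[-0.02, 0.34, -0.08], 0, 1], [[-0.02, 0.35, -0.0], 0, 1], [[-0.02, 0.34, 0.09], 0, 1], [[-0.02, 0.3, 0.17], 0, 1], [[-0.02, 0.25, 0.24], 0, 1], [[-0.01, 0.18, 0.3], 0, 1], [[-0.01, 0.09, 0.34], 0, 1], [[-0.0, 0.0, 0.35], 0, 1], [[0.01, -0.09, 0.34], 0, 1], [[0.01, -0.17, 0.3], 0, 1], [[0.02, -0.24, 0.25], 0, 1], [[0.02, -0.3, 0.18], 0, 1]]
end bearing -63.360963194280856
```

{"method": "drive_tool", "body": {"series": [[[-0.02, 0.34, -0.08], 0, 1], [[-0.02, 0.35, 0], 0, 1], [[-0.02, 0.34, 0.09], 0, 1], [[-0.02, 0.3, 0.17], 0, 1], [[-0.02, 0.25, 0.24], 0, 1], [[-0.01, 0.18, 0.3], 0, 1], [[-0.01, 0.09, 0.34], 0, 1], [[0, 0, 0.35], 0, 1]]}}

```text
time_s: 16.55
tcp_pos: [580.4, 10.6, 162.5]
tool_rot: [1.118, 1.305, -1.216]
contact_force: [-2.2, 3.5, 2.4]
opening: 0.209
```

Run:
```python
from h import *
circ(12,-15,ztar=162)
```

```text
t 16.55 p [580.4  10.6 162.5] F [-2.2  3.5  2.4] op 0.209
[[-0.084, 0.994, 0.07], [-0.0, 0.07, -0.998], [-0.996, -0.084, -0.006]]
bearing 4.04 r 40.55
[[[0.0, -0.06, 0.35], 0, 1], [[0.01, -0.13, 0.32], 0, 1], [[0.02, -0.21, 0.28], 0, 1], [[0.02, -0.28, 0.21], 0, 1], [[0.03, -0.32, 0.13], 0, 1], [[0.03, -0.34, 0.05], 0, 1], [[0.03, -0.34, -0.05], 0, 1], [[0.03, -0.32, -0.13], 0, 1], [[0.03, -0.28, -0.21], 0, 1], [[0.02, -0.21, -0.28], 0, 1], [[0.01, -0.13, -0.32], 0, 1], [[0.01, -0.05, -0.35], 0, 1]]
end bearing -175.95596852889753
```

{"method": "drive_tool", "body": {"series": [[[0, -0.06, 0.35], 0, 1], [[0.01, -0.13, 0.32], 0, 1], [[0.02, -0.21, 0.28], 0, 1], [[0.02, -0.28, 0.21], 0, 1], [[0.03, -0.32, 0.13], 0, 1], [[0.03, -0.34, 0.05], 0, 1], [[0.03, -0.34, -0.05], 0, 1], [[0.03, -0.32, -0.13], 0, 1], [[0.03, -0.28, -0.21], 0, 1], [[0.02, -0.21, -0.28], 0, 1]]}}

```text
time_s: 17.55
tcp_pos: [541.4, 9.3, 161.5]
tool_rot: [1.195, 1.273, -1.146]
contact_force: [0.2, 0.6, -0.5]
opening: 0.005
```

Run:
```python
from h import *
circ(12,-15,ztar=162)
```

```text
t 17.55 p [541.4   9.3 161.5] F [ 0.2  0.6 -0.5] op 0.005
[[-0.005, 0.998, 0.06], [0.045, 0.06, -0.997], [-0.999, -0.003, -0.045]]
bearing 49.37 r 2.12
[[[0.02, 1.09, -0.63], 0, 1], [[-0.02, 0.14, 0.32], 0, 1], [[-0.02, 0.05, 0.34], 0, 1], [[-0.02, -0.04, 0.35], 0, 1], [[-0.02, -0.13, 0.32], 0, 1], [[-0.01, -0.21, 0.28], 0, 1], [[-0.01, -0.27, 0.22], 0, 1], [[-0.01, -0.32, 0.14], 0, 1], [[-0.0, -0.34, 0.05], 0, 1], [[0.0, -0.35, -0.04], 0, 1], [[0.01, -0.32, -0.13], 0, 1], [[0.01, -0.28, -0.21], 0, 1]]
end bearing -130.62515107653596
```

The grip came off, probably because the wheel reached its stop. I look before doing anything else.

Run:
```python
from h import *
d=cap('scene','s11'); crop('s11',220,120,350,260,4)
d=cap('wrist','w11')
```

```text
(no output)
```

View pics/s11_c220_120.png

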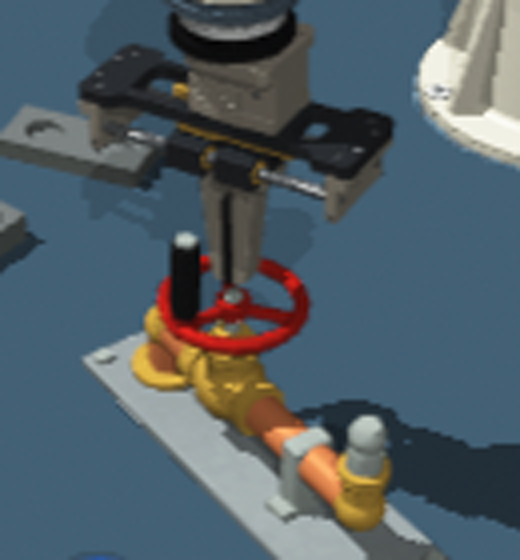

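View pics/w11.png

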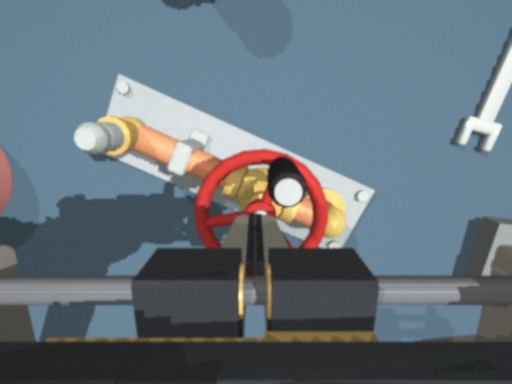

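Run:
```python
from h import *
a=atz(load('w11'),287,191,186); b=atz(load('s11'),220+185.5/4-.5,120+239.5/4-.5,186); print(a,b)
for q in (a,b): print(np.degrees(np.arctan2(q[1]-7.5,q[0]-539.5)),np.hypot(q[1]-7.5,q[0]-539.5))
plan([(541,9,220)],step=25)
```

```text
[577.03547199  -4.93520467 186.        ] [572.8502944   -8.70257543 186.        ]
-18.32962487335589 39.54169916463232
-25.91187477786154 37.077831479245425
3
[[[-0.83, -0.0, -0.02], 0.0, 0], [[-0.83, -0.0, -0.02], 0.0, 0], [[-0.29, -0.0, -0.01], 0.0, 0]]
end [541.1   9.  220.1]
```

{"method": "drive_tool", "body": {"series": [[[-0.6, 0, 0], 0, 1], [[-0.8, 0, 0], 0, 0.6], [[-0.5, 0.3, 0.1], 0, 0.4], [[-0.1, 0.5, 0.2], 0, 0.4], [[0, 0.3, 0.2], 0, 0.4], [[0, 0, 0], 0, 0.4], [[0, 0, 0], 0, 0.4]], "newtons": 35}}

```text
time_s: 18.35
tcp_pos: [573.9, -5.5, 222.1]
tool_rot: [1.191, 1.278, -1.147]
contact_force: [-0.6, 0.1, -0.1]
opening: 0.502
```

Run:
```python
from h import *
s,R=st()
d=cap('wrist','w12'); print(proj(d,(577.0,-5,186)))
plan([(577,-5,220)],step=12,clos=.4)
```

```text
t 18.35 p [573.9  -5.5 222.1] F [-0.6  0.1 -0.1] op 0.502
[[-0.01, 0.998, 0.063], [0.045, 0.064, -0.997], [-0.999, -0.008, -0.045]]
(np.float64(255.20732033580427), np.float64(212.6246342716522))
1
[[[0.06, 0.11, -0.01], 0.0, 0.4]]
end [577.1  -4.9 220.2]
```

View pics/w12.png

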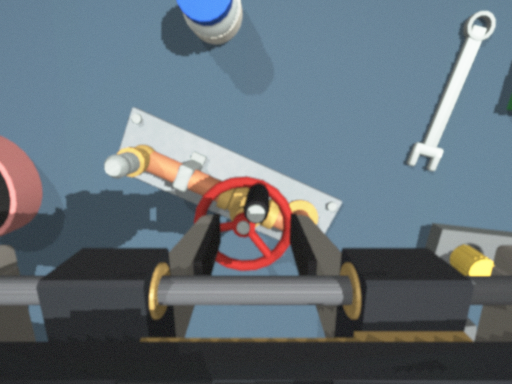

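Run:
```python
from h import *
plan([(577,-5.8,163)],step=12,clos=.35)
```

```text
5
[[[0.4, 0.02, 0.02], 0.0, 0.35], [[0.4, 0.03, 0.02], 0.0, 0.35], [[0.4, 0.02, 0.02], 0.0, 0.35], [[0.4, 0.03, 0.02], 0.0, 0.35], [[0.36, 0.02, 0.03], 0.0, 0.35]]
end [577.   -5.9 163. ]
```

{"method": "drive_tool", "body": {"series": [[[0.3, 0.04, 0.02], 0, 0.35], [[0.4, 0.03, 0.02], 0, 0.35], [[0.4, 0.02, 0.02], 0, 0.35], [[0.4, 0.02, 0.02], 0, 0.35], [[0.2, 0.02, 0.03], 0, 0.35], [[0, 0, 0], 0, 0.35]]}}

```text
time_s: 19.0
tcp_pos: [574.5, -5.7, 163.6]
tool_rot: [1.188, 1.283, -1.151]
contact_force: [-0.3, 0.1, -0.8]
opening: 0.645
```

Run:
```python
from h import *
st(); plan([(577,-5.8,163)],step=12,clos=.35)
```

```text
t 19.0 p [574.5  -5.7 163.6] F [-0.3  0.1 -0.8] op 0.645
[[-0.016, 0.998, 0.064], [0.045, 0.064, -0.997], [-0.999, -0.013, -0.046]]
1
[[[0.02, 0.08, 0.01], 0.0, 0.35]]
end [576.9  -5.8 163. ]
```

{"method": "drive_tool", "body": {"series": [[[0, 0.1, 0], 0, 0.6], [[0, 0, 0], 0, 1], [[0, 0, 0], 0, 1], [[0, 0, 0], 0, 1], [[0, 0, 0], 0, 1], [[0, 0, 0], 0, 1], [[0, 0, 0], 0, 1], [[0, 0, 0], 0, 1]], "newtons": 40}}

```text
time_s: 19.8
tcp_pos: [578.6, -5.4, 164.7]
tool_rot: [1.188, 1.281, -1.149]
contact_force: [-0.7, 1.1, -2.0]
opening: 0.212
```

Run:
```python
from h import *
circ(3,-3)
```

```text
t 19.8 p [578.6  -5.4 164.7] F [-0.7  1.1 -2. ] op 0.212
[[-0.014, 0.998, 0.064], [0.044, 0.065, -0.997], [-0.999, -0.011, -0.045]]
bearing -18.73 r 40.71
[[[-0.0, -0.05, 0.05], 0, 1], [[-0.0, -0.03, 0.06], 0, 1], [[-0.0, -0.03, 0.06], 0, 1]]
end bearing -27.73102318775578
```

Gripped again, opening 19.5 mm. I push gently clockwise to test whether this is the stop.

{"method": "drive_tool", "body": {"series": [[[0, -0.02, 0.06], 0, 1], [[0, -0.03, 0.1], 0, 1]]}}

```text
time_s: 20.0
tcp_pos: [578.3, -6.3, 164.7]
tool_rot: [1.196, 1.284, -1.145]
contact_force: [4.0, 22.9, -3.8]
opening: 0.213
```

Run:
```python
from h import *
circ(3,-3)
```

```text
t 20.0 p [578.3  -6.3 164.7] F [ 4.  22.9 -3.8] op 0.213
[[-0.012, 0.998, 0.062], [0.052, 0.063, -0.997], [-0.999, -0.009, -0.052]]
bearing -20.12 r 40.78
[[[-0.0, -0.05, 0.05], 0, 1], [[-0.0, -0.03, 0.06], 0, 1], [[-0.0, -0.04, 0.06], 0, 1]]
end bearing -29.124430442795653
```

Run:
```python
from h import *
d=cap('wrist','wstop'); crop('wstop',180,160,330,250,5)
d=cap('scene','sstop'); crop('sstop',220,140,340,240,5)
print(get_state()['contact_force'])
```

```text
[ 3.01032932 17.43932372 -3.14008995]
```

View pics/wstop_c180_160.png

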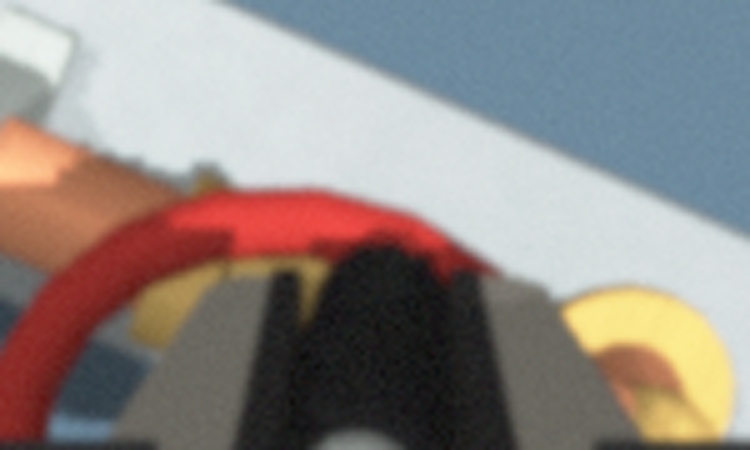

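View pics/sstop_c220_140.png

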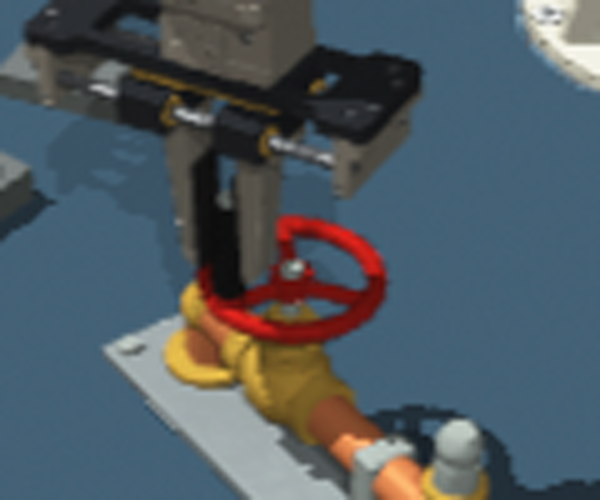

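The resistance is 17 to 23 N with almost no motion, against 3 to 4 N to turn, so this is the hard stop. Its TCP bearing is about −19.5°. Now I back off two turns.

Run:
```python
from h import *
circ(12,[8]+[15]*11,ztar=163)
```

```text
t 20.1 p [578.3  -6.3 164.7] F [ 3.  17.4 -3.1] op 0.209
[[-0.012, 0.998, 0.062], [0.052, 0.063, -0.997], [-0.999, -0.009, -0.052]]
bearing -20.01 r 40.78
[[[0.01, 0.04, -0.19], 0, 1], [[0.02, 0.05, -0.34], 0, 1], [[0.02, -0.04, -0.34], 0, 1], [[0.02, -0.13, -0.32], 0, 1], [[0.02, -0.21, -0.28], 0, 1], [[0.02, -0.27, -0.21], 0, 1], [[0.01, -0.32, -0.14], 0, 1], [[0.01, -0.34, -0.05], 0, 1], [[0.01, -0.35, 0.04], 0, 1], [[0.0, -0.32, 0.13], 0, 1], [[-0.0, -0.28, 0.21], 0, 1], [[-0.01, -0.21, 0.27], 0, 1]]
end bearing 152.9911291725443
```

{"method": "drive_tool", "body": {"series": [[[0.01, 0.04, -0.19], 0, 1], [[0.02, 0.05, -0.34], 0, 1], [[0.02, -0.04, -0.34], 0, 1], [[0.02, -0.13, -0.32], 0, 1], [[0.02, -0.21, -0.28], 0, 1], [[0.02, -0.27, -0.21], 0, 1], [[0.01, -0.32, -0.14], 0, 1]], "newtons": 45}}

```text
time_s: 20.8
tcp_pos: [549.5, 47.4, 164.7]
tool_rot: [1.193, 1.276, -1.142]
contact_force: [1.6, -8.9, -0.3]
opening: 0.21
```

Run:
```python
from h import *
circ(9,15,ztar=163)
```

```text
t 20.8 p [549.5  47.4 164.7] F [ 1.6 -8.9 -0.3] op 0.21
[[-0.006, 0.998, 0.064], [0.046, 0.064, -0.997], [-0.999, -0.003, -0.047]]
bearing 76.52 r 40.87
[[[0.01, -0.35, -0.03], 0, 1], [[0.01, -0.35, 0.03], 0, 1], [[0.0, -0.33, 0.12], 0, 1], [[-0.0, -0.28, 0.2], 0, 1], [[-0.01, -0.22, 0.27], 0, 1], [[-0.01, -0.15, 0.32], 0, 1], [[-0.01, -0.06, 0.34], 0, 1], [[-0.01, 0.03, 0.35], 0, 1], [[-0.01, 0.12, 0.33], 0, 1]]
end bearing 211.51681373501106
```

{"method": "drive_tool", "body": {"series": [[[0.01, -0.35, -0.03], 0, 1], [[0.01, -0.35, 0.03], 0, 1], [[0, -0.33, 0.12], 0, 1], [[0, -0.28, 0.2], 0, 1], [[-0.01, -0.22, 0.27], 0, 1], [[-0.01, -0.15, 0.32], 0, 1], [[-0.01, -0.06, 0.34], 0, 1]]}}

```text
time_s: 21.5
tcp_pos: [500.7, 6.1, 164.8]
tool_rot: [1.2, 1.261, -1.127]
contact_force: [11.2, 4.5, -9.6]
opening: 0.208
```

Run:
```python
from h import *
circ(9,15,ztar=163)
```

```text
t 21.5 p [500.7   6.1 164.8] F [11.2  4.5 -9.6] op 0.208
[[0.014, 0.998, 0.067], [0.045, 0.066, -0.997], [-0.999, 0.017, -0.044]]
bearing -177.61 r 39.32
[[[-0.01, 0.01, 0.35], 0, 1], [[-0.01, 0.13, 0.32], 0, 1], [[-0.0, 0.2, 0.28], 0, 1], [[0.0, 0.27, 0.22], 0, 1], [[0.01, 0.32, 0.14], 0, 1], [[0.01, 0.34, 0.05], 0, 1], [[0.01, 0.35, -0.04], 0, 1], [[0.02, 0.32, -0.12], 0, 1], [[0.02, 0.28, -0.2], 0, 1]]
end bearing -42.614298549992846
```

{"method": "drive_tool", "body": {"series": [[[0, 0.03, 0.35], 0, 1], [[0, 0.13, 0.32], 0, 1], [[0, 0.2, 0.28], 0, 1], [[0, 0.27, 0.22], 0, 1], [[0.01, 0.32, 0.14], 0, 1], [[0.01, 0.34, 0.05], 0, 1], [[0.01, 0.35, -0.04], 0, 1]]}}

```text
time_s: 22.2
tcp_pos: [545.3, -31.4, 164.6]
tool_rot: [1.199, 1.269, -1.133]
contact_force: [-2.9, -9.1, 4.9]
opening: 0.21
```

Run:
```python
from h import *
circ(9,15,ztar=163)
```

```text
t 22.2 p [545.3 -31.4 164.6] F [-2.9 -9.1  4.9] op 0.21
[[0.006, 0.998, 0.065], [0.047, 0.065, -0.997], [-0.999, 0.009, -0.047]]
bearing -82.28 r 39.5
[[[0.01, 0.34, -0.05], 0, 1], [[0.02, 0.31, -0.15], 0, 1], [[0.02, 0.26, -0.23], 0, 1], [[0.02, 0.19, -0.29], 0, 1], [[0.02, 0.11, -0.33], 0, 1], [[0.02, 0.02, -0.35], 0, 1], [[0.02, -0.07, -0.34], 0, 1], [[0.02, -0.16, -0.31], 0, 1], [[0.02, -0.23, -0.26], 0, 1]]
end bearing 52.71677456017921
```

{"method": "drive_tool", "body": {"series": [[[0.01, 0.34, -0.05], 0, 1], [[0.02, 0.31, -0.15], 0, 1], [[0.02, 0.26, -0.23], 0, 1], [[0.02, 0.19, -0.29], 0, 1], [[0.02, 0.11, -0.33], 0, 1], [[0.02, 0.02, -0.35], 0, 1], [[0.02, -0.07, -0.34], 0, 1]]}}

```text
time_s: 22.9
tcp_pos: [579.6, 17.8, 164.7]
tool_rot: [1.195, 1.258, -1.135]
contact_force: [5.9, -2.3, -2.0]
opening: 0.207
```

Run:
```python
from h import *
circ(9,15,C=(540.7,8.4),ztar=163)
```

```text
t 22.9 p [579.6  17.8 164.7] F [ 5.9 -2.3 -2. ] op 0.207
[[0.011, 0.998, 0.064], [0.038, 0.064, -0.997], [-0.999, 0.013, -0.038]]
bearing 13.54 r 40.04
[[[0.02, -0.11, -0.33], 0, 1], [[0.02, -0.19, -0.29], 0, 1], [[0.01, -0.26, -0.24], 0, 1], [[0.01, -0.31, -0.16], 0, 1], [[0.0, -0.34, -0.08], 0, 1], [[0.0, -0.35, 0.01], 0, 1], [[-0.0, -0.33, 0.1], 0, 1], [[-0.0, -0.29, 0.19], 0, 1], [[-0.01, -0.24, 0.26], 0, 1]]
end bearing 148.54411062612624
```

First turn is done; the running bearing is 373.5° and the target is about 700°.

{"method": "drive_tool", "body": {"series": [[[0.02, -0.11, -0.33], 0, 1], [[0.02, -0.19, -0.29], 0, 1], [[0.01, -0.26, -0.24], 0, 1], [[0.01, -0.31, -0.16], 0, 1], [[0, -0.34, -0.08], 0, 1], [[0, -0.35, 0.01], 0, 1], [[0, -0.33, 0.1], 0, 1], [[0, -0.29, 0.19], 0, 1]]}}

```text
time_s: 23.7
tcp_pos: [511.9, 36.1, 164.7]
tool_rot: [1.192, 1.246, -1.128]
contact_force: [11.2, -5.1, -0.7]
opening: 0.207
```

Run:
```python
from h import *
circ(9,15,C=(540.7,8.4),ztar=163)
```

```text
t 23.7 p [511.9  36.1 164.7] F [11.2 -5.1 -0.7] op 0.207
[[0.021, 0.997, 0.068], [0.031, 0.067, -0.997], [-0.999, 0.023, -0.03]]
bearing 136.15 r 39.99
[[[-0.01, -0.22, 0.27], 0, 1], [[-0.01, -0.15, 0.31], 0, 1], [[-0.01, -0.06, 0.34], 0, 1], [[-0.0, 0.03, 0.35], 0, 1], [[-0.0, 0.12, 0.33], 0, 1], [[0.0, 0.2, 0.29], 0, 1], [[0.01, 0.27, 0.22], 0, 1], [[0.01, 0.31, 0.15], 0, 1], [[0.01, 0.34, 0.06], 0, 1]]
end bearing 271.15265716240225
```

{"method": "drive_tool", "body": {"series": [[[0, -0.22, 0.27], 0, 1], [[0, -0.14, 0.31], 0, 1], [[0, -0.05, 0.34], 0, 1], [[0, 0.04, 0.35], 0, 1], [[0, 0.13, 0.33], 0, 1], [[0, 0.2, 0.29], 0, 1], [[0.01, 0.27, 0.22], 0, 1]]}}

```text
time_s: 24.4
tcp_pos: [518.1, -24.7, 164.5]
tool_rot: [1.199, 1.252, -1.126]
contact_force: [-2.3, 2.1, 13.2]
opening: 0.206
```

Run:
```python
from h import *
circ(9,15,C=(540.7,8.4),ztar=163)
```

```text
t 24.4 p [518.1 -24.7 164.5] F [-2.3  2.1 13.2] op 0.206
[[0.021, 0.998, 0.066], [0.04, 0.065, -0.997], [-0.999, 0.023, -0.038]]
bearing -124.29 r 40.1
[[[0.01, 0.3, 0.17], 0, 1], [[0.01, 0.34, 0.09], 0, 1], [[0.01, 0.35, 0.0], 0, 1], [[0.02, 0.34, -0.09], 0, 1], [[0.02, 0.3, -0.17], 0, 1], [[0.02, 0.25, -0.24], 0, 1], [[0.02, 0.18, -0.3], 0, 1], [[0.02, 0.09, -0.33], 0, 1], [[0.02, 0.0, -0.35], 0, 1]]
end bearing 10.713149246559349
```

{"method": "drive_tool", "body": {"series": [[[0, 0.3, 0.17], 0, 1], [[0, 0.34, 0.09], 0, 1], [[0.01, 0.35, 0], 0, 1], [[0.01, 0.34, -0.09], 0, 1], [[0.01, 0.3, -0.17], 0, 1], [[0.01, 0.12, -0.12], 0, 1], [[0, 0, 0], 0, 1]]}}

```text
time_s: 25.1
tcp_pos: [565.5, -23.3, 164.6]
tool_rot: [1.19, 1.257, -1.137]
contact_force: [2.0, 3.0, 3.7]
opening: 0.211
```

Run:
```python
from h import *
circ(3,7,C=(540.7,8.4))
```

```text
t 25.1 p [565.5 -23.3 164.6] F [2.  3.  3.7] op 0.211
[[0.009, 0.998, 0.066], [0.034, 0.066, -0.997], [-0.999, 0.011, -0.034]]
bearing -51.98 r 40.3
[[[0.01, 0.12, -0.11], 0, 1], [[0.01, 0.12, -0.11], 0, 1], [[0.01, 0.1, -0.13], 0, 1]]
end bearing -30.977223631848094
```

{"method": "drive_tool", "body": {"series": [[[0, 0.12, -0.11], 0, 1], [[0, 0.12, -0.12], 0, 1], [[0, 0.1, -0.13], 0, 1], [[0, 0.03, -0.06], 0, 1], [[0, 0, 0], 0, 1], [[0, 0, 0], 0, 1]]}}

```text
time_s: 25.7
tcp_pos: [574.4, -13.6, 164.7]
tool_rot: [1.185, 1.255, -1.14]
contact_force: [3.8, -0.7, 1.9]
opening: 0.207
```

Run:
```python
from h import *
circ(2,4,C=(540.7,8.4))
```

```text
t 25.7 p [574.4 -13.6 164.7] F [ 3.8 -0.7  1.9] op 0.207
[[0.008, 0.998, 0.067], [0.029, 0.066, -0.997], [-1.0, 0.01, -0.029]]
bearing -33.14 r 40.22
[[[0.0, 0.05, -0.08], 0, 1], [[0.0, 0.05, -0.08], 0, 1]]
end bearing -25.143765306880688
```

{"method": "drive_tool", "body": {"series": [[[0, 0.06, -0.09], 0, 1], [[0, 0.06, -0.1], 0, 1], [[0, 0.01, -0.04], 0, 1], [[0, 0, 0], 0, 1], [[0, 0, 0], 0, 1]]}}

```text
time_s: 26.2
tcp_pos: [577.4, -8.0, 164.7]
tool_rot: [1.183, 1.253, -1.141]
contact_force: [2.4, -2.7, 2.6]
opening: 0.204
```

Run:
```python
from h import *
circ(2,4,C=(540.7,8.4))
d=cap('scene','s20'); crop('s20',220,140,340,240,5)
d=cap('wrist','w20'); crop('w20',180,160,330,250,5)
a=load('sstop')['img'][140:240,220:340].astype(int); 
hsv=lambda im: cv2.inRange(cv2.cvtColor(im,cv2.COLOR_RGB2HSV),(0,170,60),(6,255,255))|cv2.inRange(cv2.cvtColor(im,cv2.COLOR_RGB2HSV),(174,170,60),(180,255,255))
m1=hsv(load('sstop')['img'][140:240,220:340]); m2=hsv(d['img'][140:240,220:340])
o=np.zeros((100,120,3),np.uint8); o[...,2]=m1;o[...,1]=m2
cv2.imwrite('pics/cmp20.png',cv2.resize(o,None,fx=5,fy=5,interpolation=cv2.INTER_NEAREST))
```

```text
t 26.2 p [577.4  -8.  164.7] F [ 2.4 -2.7  2.6] op 0.204
[[0.007, 0.998, 0.067], [0.027, 0.067, -0.997], [-1.0, 0.009, -0.026]]
bearing -24.11 r 40.19
[[[0.0, 0.04, -0.09], 0, 1], [[0.0, 0.03, -0.09], 0, 1]]
end bearing -16.108339163933067
```

View pics/cmp20.png

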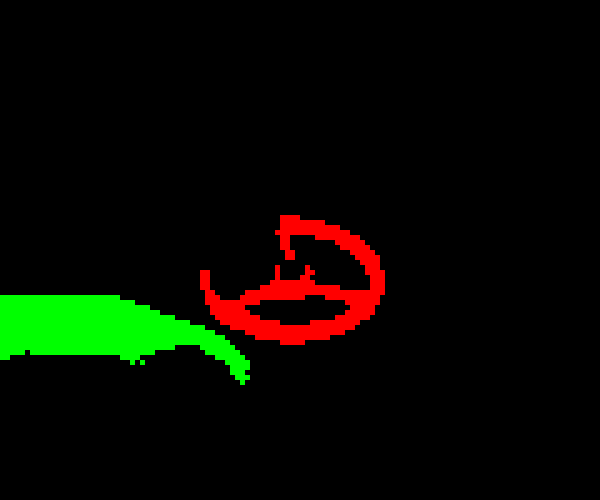

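View pics/s20_c220_140.png

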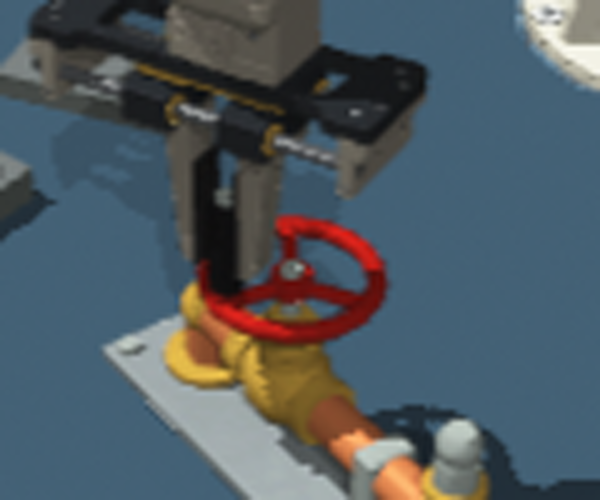

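{"method": "drive_tool", "body": {"series": [[[0, 0.03, -0.08], 0, 1], [[0, 0, 0], 0, 1], [[0, 0, 0], 0, 1]]}}

```text
time_s: 26.6
tcp_pos: [578.3, -5.8, 164.7]
tool_rot: [1.183, 1.253, -1.141]
contact_force: [2.5, -1.6, 1.7]
opening: 0.208
```

Run:
```python
from h import *
circ(2,4,C=(540.7,8.4))
d=cap('scene','s21')
hsv=lambda im: cv2.inRange(cv2.cvtColor(im,cv2.COLOR_RGB2HSV),(0,170,60),(6,255,255))|cv2.inRange(cv2.cvtColor(im,cv2.COLOR_RGB2HSV),(174,170,60),(180,255,255))
cr=lambda n: np.ascontiguousarray(load(n)['img'][170:220,255:305])
m=[cr(n) for n in('sstop','s20','s21')]
cv2.imwrite('pics/cmp21.png',cv2.resize(np.hstack(m)[:,:,::-1],None,fx=5,fy=5,interpolation=cv2.INTER_CUBIC))
for a,b in((0,1),(0,2)): print(np.abs(m[a].astype(int)-m[b]).mean(), (hsv(m[a])!=hsv(m[b])).sum())
# rectify wheel plane z~120 onto top view, polar, correlate
def polar(n,z=120,C=(539.4,7.6)):
    D=load(n); th=np.radians(np.arange(0,360,.5)); rr=np.arange(12,38,1.)
    T,Rr=np.meshgrid(th,rr); P=np.stack([C[0]+Rr*np.cos(T),C[1]+Rr*np.sin(T),0*T+z],-1)
    uv=np.array([proj(D,p) for p in P.reshape(-1,3)]).astype(np.float32).reshape(T.shape+(2,))
    im=cv2.remap(D['img'],uv[...,0].copy(),uv[...,1].copy(),cv2.INTER_LINEAR).astype(float)
    return (im[...,0]-im[...,1:].max(-1))
A=polar('sstop')
for n in('s20','s21'):
    B=polar(n); sel=slice(0,500)
    e=[]
    for k in range(-30,31):
        Bs=np.roll(B,k,1); w=slice(40,440); e.append(np.abs(A[:,w]-Bs[:,w]).mean())
    k=int(np.argmin(e)); print(n,'B must be rotated by',(k-30)*.5,'deg to match stop',np.round(e[max(0,k-3):k+4],2))
```

```text
t 26.6 p [578.3  -5.8 164.7] F [ 2.5 -1.6  1.7] op 0.208
[[0.008, 0.998, 0.067], [0.026, 0.067, -0.997], [-1.0, 0.009, -0.026]]
bearing -20.65 r 40.17
[[[0.0, 0.03, -0.09], 0, 1], [[0.0, 0.03, -0.09], 0, 1]]
end bearing -12.653202087605008
3.0925333333333334 40
2.8044 13
s20 B must be rotated by 2.5 deg to match stop [5.79 5.31 4.92 4.67 4.71 5.03 5.56]
s21 B must be rotated by 0.0 deg to match stop [4.38 3.3  2.27 1.44 2.18 3.18 4.24]
```

View pics/cmp21.png

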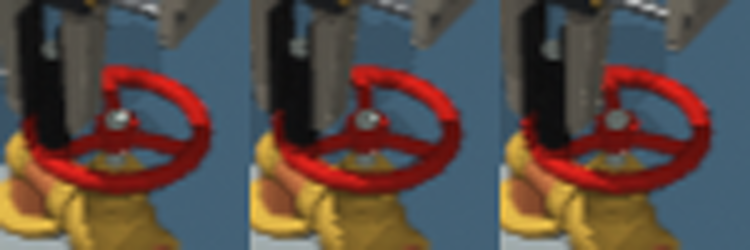

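The spokes match the stop picture to within 0.5°, and the tracked rotation is 720°. One last look over the whole scene.

Run:
```python
from h import *
d=cap('scene','s22'); st()
```

```text
t 26.7 p [578.3  -5.8 164.7] F [ 3.5 -1.2  2.3] op 0.209
[[0.008, 0.998, 0.067], [0.026, 0.066, -0.997], [-1.0, 0.009, -0.026]]
```

View pics/s22.png

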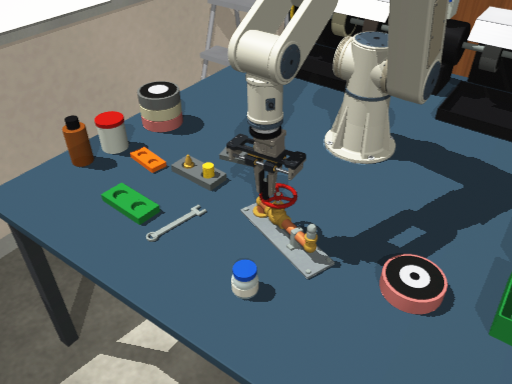

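The cap is in the large grey rack at (209,170), and the nozzle, drum, jar and spanner are where they were. The handle is still gripped at about (268,180).

```bash
python3 -c "
from workcell import job; print(job.hand_in())"
```

```text
the job is handed in; nothing more can be done
None
```

The job is handed in at about 27 s. The cap is in the rack, the valve is backed off two turns from its stop, and the gripper is still holding the handle.

- **Cap:** I lifted it off the coupling and stood it open end down in the free well of the large grey rack. The last pictures show it upright, with the nozzle, jar, drum and spanner where they were.
- **Shutting the valve:** I turned the wheel clockwise about 200° until it blocked, and the gripper slid off the handle there. I gripped the handle again, and a gentle push was resisted with 17–23 N at almost no movement, which confirmed the hard stop.
- **Backing off:** I turned the wheel anticlockwise, with the tracked bearing adding up to 720°. The final scene picture matches the one at the stop to about 0.5°, and the gripper position agrees within about 1°.
- **At hand-in:** the gripper was holding the handle at about 45 N, with a residual side force of about 4 N.

**What disagreed:** besides the slip at the stop, the tool tilted a few degrees during fast moves, about 1.5° by the end. That did not affect the result.

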